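# Making up two shoe-care kits

## Robot

A 6-joint arm with a two-finger parallel gripper is mounted at the origin on the work surface. World frame = base frame: x ahead of the robot, y to its left, z up, the work surface at z = 0. Lengths are in m, angles in rad, forces in N, time in s.
With the tool pointing down it reaches from about 0.25 to 0.775 m from the base axis. Payload 4 kg.
Tool frame: the origin (TCP) lies midway between the tips of the shut fingers; the grasp point (between the pads) lies 19 mm behind it; z points along the fingers, y is the direction in which the jaws open and shut (so a half turn about z gives the same grasp; the last joint's range is limited). The gripper opens to 85 mm and grips with 20 to 120 N. Pads are 22 mm wide; open, the fingers measure 114 mm over their backs; the gripper's body (76 mm by 85 mm) begins 54 mm behind the grasp point. The pads swing forward as they close: fully open they stand 13 mm farther back than shut.
Start: joints at [1.047, 0.087, 1.371, -0, 1.684, -0.103], TCP at [0.225, 0.502, 0.231] pointing down, gripper open.
Joint ranges: [-3.1, 3.1], [-0.76, 2.03], [0.27, 2.55], [-1.08, 4.22], [0.17, 2.65], [-2.57, 2.57]. Speed limits (rad/s): [2.79, 2.79, 3.14, 3.14, 3.14, 3.14].

## Interface

Orientations are given as a 3x3 rotation matrix whose columns are the frame's x, y, z axes.
In Python, from workcell import * gives the robot as it stands. The module is installed in compiled form; this text tells all that it offers. Calls block until the motion is done:
- movep(position, orientation): joint-space move of the TCP to a pose.
- move_linear(position, max_speed=0.15, ori=None, contact_N=None): straight line of the TCP; ori=None keeps the orientation; max_speed is the mean speed in m/s. With contact_N (N) it stops when the force on the tool has changed by that much, and returns True; else False.
- set_joints(angles): joint-space move.
- open_gripper() and close(squeeze=None): open the fingers fully, or close them until they stop; squeeze is the grip in N (None keeps the last).
- wait(seconds).
- ik(position, orientation): joint angles nearest the present ones, or None.
- grab_frame(name): name is "scene" or "top"; returns a dict with "frame" (400x640x3 uint8, red, green, blue), "K" (3x3 intrinsics, pixels), "extrinsics" (4x4, takes a point from camera to world coordinates). Camera axes: x right, y up, looking along -z (the intrinsics and any distortion apply to the point x, -y, -z); pixel columns grow to the right and rows downward; lengths in m; the calibration is good to about 2 mm. A picture is of the moment at which its call begins. There is no depth.
A pose or a line that the arm cannot do raises PlanningError and nothing moves.
- sign_off(): hands the job in, once; it reports no verdict.
Readings, each from a call of its own:
- read_time_s(): time.
- read_qpos(): joint angles.
- read_dq(): joint speeds.
- read_joint_torque(): joint torques, N m.
- read_tool_pos(): TCP position.
- read_eef_rot(): TCP orientation.
- read_wrist_force(): force on the tool from outside, world axes, zero at the start.
- read_wrist_torque(): the same for the moment, N m.
- read_width(): finger opening in m.
Only numpy, scipy, OpenCV 4.12 (cv2) and the standard library are available. Lean on these libraries where they do the work, as an engineer would, in place of code of your own. Each camera call takes 0.05 s, during which the arm holds its last target. There are 200 camera calls.

## Task

Make up two shoe-care kits from the stock lying on the shoe workshop's bench. The green tray gets both hexagonal wax cakes, the honey-yellow one and the dark brown one, packed lying flat with a flat side of one against a flat side of the other and squarely side by side, and the amber jar standing upright; the blue tray gets the red-lidded polish tin, lid up, and the shoe brush, bristles down. Everything must sit flat on its tray's floor; leave the black-lidded tin and the pair of clogs where they are.

Things in the scene. Friction and masses are not known exactly. Their poses are not given: they have to be found in the camera images.
- wax_honey_mid (a point): Honey-yellow hexagonal cake of hard shoemaker's wax lying flat, solid and rigid, 50 mm across opposite flat sides, 29 mm along each side (58 mm corner to corner), 34 mm high, about 70 g, with a faint round ring on top. The point is its centre, 17 mm above its underside; z up. Its x axis is square to one pair of flat sides; the other two pairs are square to directions 60 and 120 degrees from x.
- wax_brown_mid (a point): Dark brown hexagonal cake of hard shoemaker's wax lying flat, solid and rigid, 50 mm across opposite flat sides, 29 mm along each side (58 mm corner to corner), 34 mm high, about 70 g, with a faint round ring on top. The point is its centre, 17 mm above its underside; z up. Its x axis is square to one pair of flat sides; the other two pairs are square to directions 60 and 120 degrees from x.
- jar_mid (a point): Small round closed amber-glass jar with a white lid, standing upright, 40 mm across and 52 mm high, about 100 g. The point is its centre, 26 mm above its underside; z up along its axis.
- tin_red_mid (a point): The polish tin for the kit: round shoe-polish tin, closed, 60 mm across (lid 61 mm) and 27 mm high, silver body, red lid facing up with a thin silver ring, about 90 g. The point is on its axis 13 mm above its underside; z up.
- brush_mid (a point): Small shoe brush standing on its black bristles (a stiff block, rigid): white-painted wooden back 95 mm long (along its x), 38 mm wide (along its y) and 22 mm thick, over bristles 87 x 32 mm and 18 mm deep; 40 mm high in all, about 80 g. The point is its centre, 20 mm above the bristles' underside; z up.
- tray_green: Green low open tray standing firmly on the bench (it does not move). Outside 150 mm along its x and 180 mm along its y, walls 5 mm thick with their rim 14 mm above the bench, inner floor 5 mm above the bench, clear inside 140 x 170 mm. Origin: centre of its underside, at bench height; z up.
- tray_blue: Blue low open tray standing firmly on the bench (it does not move). Outside 150 mm along its x and 180 mm along its y, walls 5 mm thick with their rim 14 mm above the bench, inner floor 5 mm above the bench, clear inside 140 x 170 mm. Origin: centre of its underside, at bench height; z up.
- tin_black_mid (a point): Bystander, to be left where it is: round shoe-polish tin, closed, 60 mm across (lid 61 mm) and 27 mm high, silver body, black lid facing up with a thin silver ring, about 90 g. The point is on its axis 13 mm above its underside; z up.
- clogs: Bystander, to be left where it is: a pair of black clogs with pale wooden soles, clipped together side by side as one object about 240 mm long (along its x, toes at +x), 172 mm wide, 84 mm high. Origin: between the soles at bench height, mid-length; z up.
Things that resemble listed ones, but are neither listed nor needed, are in the scene too. Leave any purple look-alike of the part that bears wax_brown_mid alone. Of the things that look like the part that bears jar_mid, the smaller one is meant.

How it is judged:
By the outcome, as a careful person would: the job done as asked, in the order asked, and still so for the second after the job is handed in, with the robot touching nothing.
It also fails if it takes over 104 s, if anything falls off the work surface, if the arm or the gripper's body presses on something with over 40 N, if the wrist force passes 120 N, or if a joint passes its speed limit or range.

## Working session

There is one attempt and no reset: what is moved stays moved. The work goes in short steps, each a Python script; the robot and the scene stay as the last script left them, time stands still between calls to the robot, and variables do not carry over. Pictures are saved under pics/ and viewed, about 12 in all and at most 16, crops included, and the job is handed in when it is done.

```bash
mkdir -p pics
python3 - <<'E'
from workcell import *
import cv2,numpy as np
for n in("top","scene"):
    g=grab_frame(n); cv2.imwrite(f"pics/{n}0.png",g["frame"][:,:,::-1]); np.savez(f"{n}0.npz",**{k:g[k] for k in("frame","K","extrinsics")})
    print(n,g.keys(),g["K"],g["extrinsics"])
print(read_time_s(),read_width())
E
```

```text
top dict_keys(['frame', 'K', 'extrinsics']) [[393.65907893   0.         318.82974936]
 [  0.         393.65907893 204.99327505]
 [  0.           0.           1.        ]] [[-0.00296209  0.99747186 -0.07100076  0.41622134]
 [-0.99999474 -0.00286075  0.00152888  0.11399103]
 [ 0.0013219   0.07100491  0.99747509  1.2224445 ]
 [ 0.          0.          0.          1.        ]]
scene dict_keys(['frame', 'K', 'extrinsics']) [[474.36117423   0.         315.53021556]
 [  0.         474.36117423 196.67725951]
 [  0.           0.           1.        ]] [[-0.60369426 -0.68534812  0.40724833  1.012134  ]
 [ 0.79718181 -0.52368581  0.30042358  0.4834866 ]
 [ 0.00737544  0.50601495  0.86249317  1.14512471]
 [ 0.          0.          0.          1.        ]]
0.1 0.08537087695798098
```

View pics/top0.png

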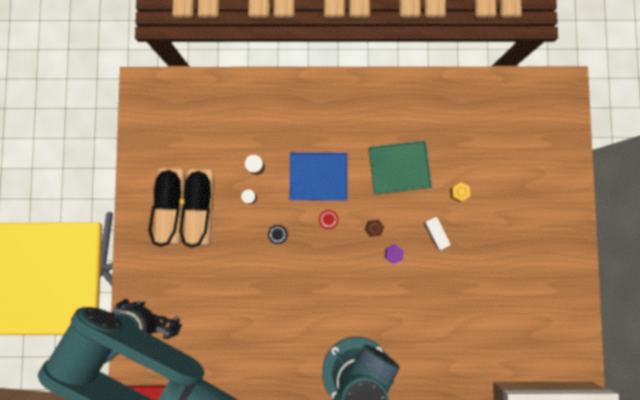

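View pics/scene0.png

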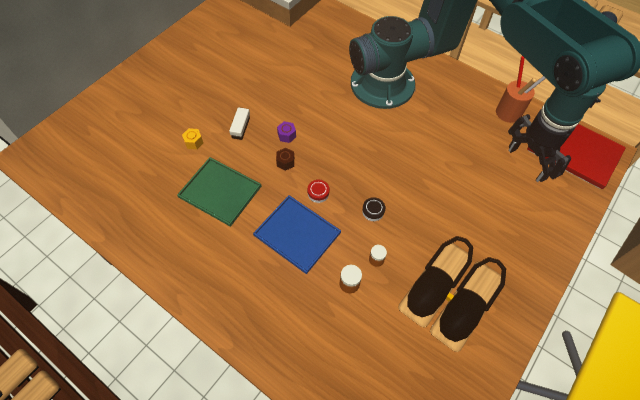

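The top view (scene0 agrees) shows these candidates:
- **Hexes:** honey (461,191), brown (374,228). Purple look-alike at (394,254) stays.
- **Jars:** small (248,197) is the one meant. The bigger one at (254,163) stays.
- **Tins:** red (328,219). Black (278,234) stays.
- **Brush:** (438,233).
- **Trays:** blue (319,176), green (400,166).
- **Clogs:** about (182,207).

Next I'll check these in a close crop and measure.

```bash
cat > vis.py <<'E'
import cv2,numpy as np
def load(n,i=0): d=np.load(f"{n}{i}.npz"); return d["frame"],d["K"],d["extrinsics"]
def cast(px,z,K,T):
    px=np.atleast_2d(px).astype(float)
    r=np.c_[(px[:,0]-K[0,2])/K[0,0],-(px[:,1]-K[1,2])/K[1,1],-np.ones(len(px))]@T[:3,:3].T
    return (T[:3,3]+r*((z-T[2,3])/r[:,2])[:,None])[:,:2]
E
python3 - <<'E'
from vis import *
a=load("top")[0][135:270,230:480]; b=load("scene")[0][95:300,165:425]
a=cv2.resize(a,(700,378),interpolation=cv2.INTER_CUBIC)
b=cv2.resize(b,None,fx=2.85,fy=2.85,interpolation=cv2.INTER_CUBIC)
cv2.imwrite("pics/cropT.png",a[:,:,::-1]);cv2.imwrite("pics/cropS.png",b[:,:,::-1])
for n,pts in(("top",dict(honey=(461,191),hface=(466,192),brown=(374,228),red=(334,219),brush=(438,233),jar=(248,197),green=(400,166),blue=(319,176),wood=(350,250),wood2=(500,200))),("scene",dict(honey=(192,135),hs=(192,144),brown=(285,155),red=(325,190),brush=(240,120),jar=(378,252),amber=(378,260),green=(219,190),blue=(297,235),wood=(330,170)))):
    f=load(n)[0]; h=cv2.cvtColor(f,cv2.COLOR_RGB2HSV)
    for k,(x,y) in pts.items(): print(n,k,h[y,x])
E
```

```text
top honey [ 22 169 247]
top hface [ 20 182 238]
top brown [  7 144  92]
top red [  0 144 188]
top brush [ 23  13 241]
top jar [ 25  13 242]
top green [ 75 113 120]
top blue [108 176 164]
top wood [ 13 152 174]
top wood2 [ 14 153 180]
scene honey [ 22 227 241]
scene hs [ 19 221 173]
scene brown [  9 184  79]
scene red [  6  61 222]
scene brush [ 24  27 234]
scene jar [ 27  25 231]
scene amber [ 18  82 152]
scene green [ 65 103 106]
scene blue [109 172 145]
scene wood [ 14 186 159]
```

View pics/cropT.png

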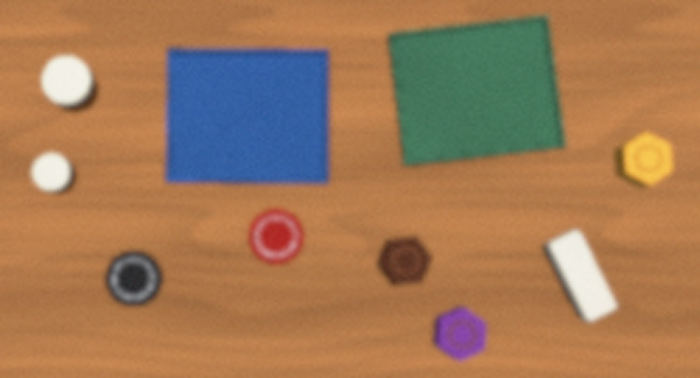

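View pics/cropS.png

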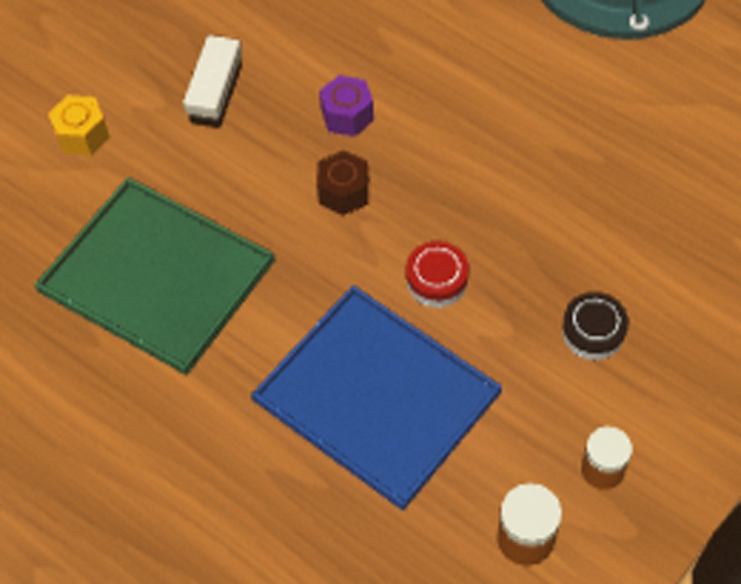

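The crop confirms the choices: small jar bottom left, large jar above it, brown hex above-left of the purple one. Measuring poses now.

```bash
cat > meas.py <<'E'
from vis import *
R={ # name: (hsv lo, hsv hi, z of silhouette centre, z for shape, top seed, scene seed)
'honey':((17,120,215),(28,255,255),.034,(461,191),(192,135)),
'brown':((0,60,0),(20,255,128),.017,(374,228),(285,155)),
'red':((172,90,120),(6,255,255),.020,(328,219),(318,188)),
'brush':((0,0,190),(180,60,255),.029,(438,233),(240,120)),
'jar':((0,0,190),(180,70,255),.045,(248,197),(378,252)),
'green':((45,60,50),(88,255,255),.010,(400,166),(219,190)),
'blue':((95,80,60),(125,255,255),.010,(319,176),(297,235)),}
def measure(f,K,T,name,seed,S=4,z=None,win=55):
    lo,hi,zz,_,_=R[name]; z=zz if z is None else z
    x0,y0=max(0,seed[0]-win),max(0,seed[1]-win)
    c=f[y0:seed[1]+win,x0:seed[0]+win]
    c=cv2.resize(c,None,fx=S,fy=S,interpolation=cv2.INTER_CUBIC)
    h=cv2.cvtColor(c,cv2.COLOR_RGB2HSV)
    if lo[0]>hi[0]: m=cv2.inRange(h,lo,(180,)+hi[1:])|cv2.inRange(h,(0,)+lo[1:],hi)
    else: m=cv2.inRange(h,lo,hi)
    cs,_=cv2.findContours(m,cv2.RETR_EXTERNAL,cv2.CHAIN_APPROX_NONE)
    s=((seed[0]-x0)*S,(seed[1]-y0)*S)
    cs=[q for q in cs if cv2.contourArea(q)>40*S]
    q=max(cs,key=lambda q:cv2.pointPolygonTest(q,s,True))
    q=cv2.convexHull(q)[:,0]
    px=(q+.5)/S-.5+[x0,y0]
    W=cast(px,z,K,T)
    M=cv2.moments((W*1000).astype(np.float32).reshape(-1,1,2))
    ctr=np.array([M['m10'],M['m01']])/M['m00']/1000
    (_,wh,an)=cv2.minAreaRect((W*1000).astype(np.float32))
    # 6-fold phase by dense polygon edges: edge-length-weighted normals
    e=np.roll(W,-1,0)-W; L=np.hypot(*e.T); a=np.arctan2(e[:,1],e[:,0])-np.pi/2
    ph=np.angle((L*np.exp(6j*a)).sum())/6
    return ctr,wh,an,np.degrees(ph),abs(M['m00'])
E
python3 - <<'E'
from meas import *
np.set_printoptions(precision=4,suppress=True)
for k in R:
    for n,i in(("top",3),("scene",4)):
        c,wh,an,ph,A=measure(*load(n),k,R[k][i])
        print(k,n,c,"wh",np.round(wh,1),"ang",round(an,1),"hex",round(ph,1),"A",round(A))
E
```

```text
honey top [ 0.5421 -0.3207] wh [55.5 50.9] ang 61.7 hex -27.4 A 2236
honey scene [ 0.5417 -0.3206] wh [50.5 55.1] ang 30.9 hex -28.7 A 2146
brown top [ 0.4316 -0.0554] wh [48.8 56.6] ang 5.0 hex 6.9 A 2227
brown scene [ 0.4311 -0.0567] wh [80.9 53.9] ang 36.5 hex 8.8 A 3529
red top [0.4587 0.0839] wh [58.1 58.6] ang 20.4 hex 29.2 A 2686
red scene [0.4564 0.0815] wh [61.8 60.4] ang 36.3 hex 21.4 A 2952
brush top [ 0.4158 -0.2478] wh [96.4 37.6] ang 25.5 hex -4.6 A 3526
brush scene [ 0.4119 -0.2506] wh [96.1 35.4] ang 26.0 hex -3.9 A 3345
jar top [0.5283 0.326 ] wh [40.7 39.8] ang 0.5 hex 26.7 A 1292
jar scene [0.5244 0.3229] wh [38.1 39.2] ang 82.2 hex -27.7 A 1188
green top [ 0.6207 -0.1395] wh [146.3 177.5] ang 6.5 hex 7.1 A 25772
green scene [ 0.622 -0.139] wh [152.5 183.6] ang 6.5 hex 7.7 A 27890
blue top [0.5931 0.1148] wh [175.5 146.4] ang 89.5 hex -0.5 A 25541
blue scene [0.5938 0.1146] wh [181.5 152.4] ang 89.6 hex 0.3 A 27595
```

Both views agree to about 1 mm once the heights are matched. Next: helpers, then the honey cake first.

```bash
cat > rob.py <<'E'
from workcell import *
import numpy as np
GREEN=(np.array([.6213,-.139]),np.radians(6.8)); BLUE=(np.array([.5935,.1147]),np.radians(0))
def tray(t,x,y):
    c,s=np.cos(t[1]),np.sin(t[1]); return t[0]+[c*x-s*y,s*x+c*y]
def rot(phi):
    c,s=np.cos(phi),np.sin(phi); return np.array([[-s,c,0],[c,s,0],[0,0,-1.]])
def go(xy,z,phis):
    """movep above xy with the jaw angle (deg, mod 180) that turns the joints least"""
    q=read_qpos(); best=None
    for p in phis:
        for k in(0,180):
            j=ik([*xy,z],rot(np.radians(p+k)))
            if j is not None:
                d=np.abs(np.array(j)-q).max()
                if best is None or d<best[0]: best=(d,p+k)
    movep([*xy,z],rot(np.radians(best[1]))); return best[1]
def pick(xy,z,phis,hi=.12,squeeze=40):
    p=go(xy,z+.06,phis); move_linear([*xy,z],.15)
    close(squeeze); w=read_width(); move_linear([*xy,hi],.2)
    print("pick phi",p,"w",round(w*1e3,1),"after lift",round(read_width()*1e3,1),"t",round(read_time_s(),1))
def lower(xy,z):
    move_linear([*xy,z+.012],.2); r=move_linear([*xy,z-.002],.04,contact_N=4)
    print("floor contact",r,"z",np.round(read_tool_pos(),4),"want",z)
def release(xy,hi=.11):
    open_gripper(); move_linear([*xy,hi],.25); print("t",round(read_time_s(),1))
E
python3 - <<'E'
from rob import *
pick([.542,-.3207],.004,[-28,32,92])
c=tray(GREEN,0,-46); print(c,go(c,.12,[36.8,-23.2])); lower(c,.009); release(c)
E
```

```text
pick phi -28 w 48.9 after lift 49.3 t 5.0Traceback (most recent call last):
  File "<stdin>", line 3, in <module>
  File "rob.py", line 17, in go
    movep([*xy,z],rot(np.radians(best[1]))); return best[1]
                                 ~~~~^^^
TypeError: 'NoneType' object is not subscriptable
```

Run:
```python
from rob import *
c=tray(GREEN,0,-46); print(c,read_qpos(),read_tool_pos(),read_width())
for z in(.12,.09,.05):
  print(z,[(p,ik([*c,z],rot(np.radians(p))) is not None) for p in(-80,-60,-40,-23.2,0,36.8,60,80,100,120,140,156.8,180,216.8,240)])
```

```text
[  6.06788254 -45.81541337] [-6.24282419e-01  3.08140492e-01  1.33670047e+00  5.41186476e-06
  1.49971444e+00 -1.35617808e-01] [ 0.54116818 -0.32009463  0.11825538] 0.04931239133474118
0.12 [(-80, False), (-60, False), (-40, False), (-23.2, False), (0, False), (36.8, False), (60, False), (80, False), (100, False), (120, False), (140, False), (156.8, False), (180, False), (216.8, False), (240, False)]
0.09 [(-80, False), (-60, False), (-40, False), (-23.2, False), (0, False), (36.8, False), (60, False), (80, False), (100, False), (120, False), (140, False), (156.8, False), (180, False), (216.8, False), (240, False)]
0.05 [(-80, False), (-60, False), (-40, False), (-23.2, False), (0, False), (36.8, False), (60, False), (80, False), (100, False), (120, False), (140, False), (156.8, False), (180, False), (216.8, False), (240, False)]
```

Just a units slip: I passed mm. Nothing moved, so I'll fix it and continue.

```bash
sed -i 's/    c,s=np.cos(t\[1\]),np.sin(t\[1\]); return/    x,y=x\/1e3,y\/1e3; &/; s/y\/1e3;     c,s/y\/1e3; c,s/' rob.py; sed -n 4,6p rob.py
python3 - <<'E'
from rob import *
c=tray(GREEN,0,-46); print(c,go(c,.12,[36.8,-23.2])); lower(c,.009); release(c)
pick([.4314,-.056],.004,[7.5,127.5])
import cv2
for n in("top","scene"):
    g=grab_frame(n); np.savez(f"{n}1.npz",**g); f=g["frame"]
    f=f[130:260,230:490] if n=="top" else f[60:280,165:425]
    cv2.imwrite(f"pics/{n}1.png",cv2.resize(f[:,:,::-1],None,fx=2.6,fy=2.6,interpolation=cv2.INTER_CUBIC))
E
```

```text
def tray(t,x,y):
    x,y=x/1e3,y/1e3; c,s=np.cos(t[1]),np.sin(t[1]); return t[0]+[c*x-s*y,s*x+c*y]
def rot(phi):
[ 0.62674658 -0.18467641] -23.2
floor contact True z [ 0.6282 -0.1853  0.0106] want 0.009
t 7.6
pick phi 7.5 w 49.6 after lift 49.5 t 10.3
```

View pics/scene1.png

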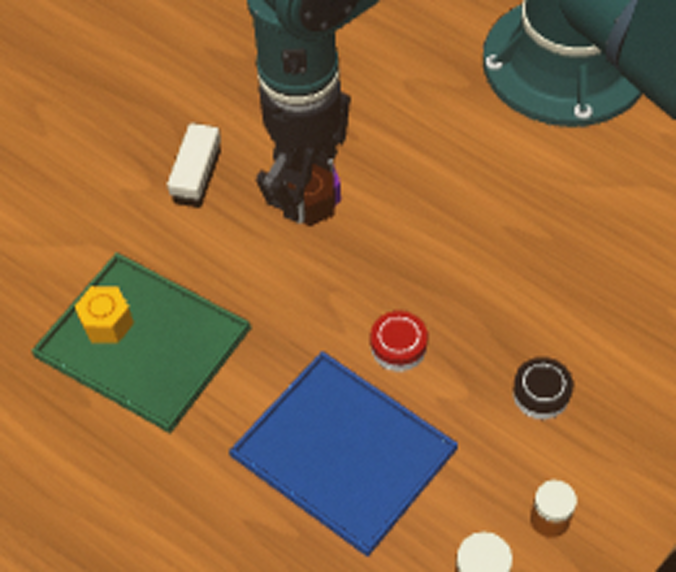

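Honey stands flat in the green tray at crop (104,313), and brown is held at (317,193). I'll measure where honey actually sits.

Run:
```python
from meas import *
np.set_printoptions(precision=4,suppress=True)
f=load("top",1);print(measure(*f,'honey',(418,163),z=.039))
f=load("scene",1);print(measure(*f,'honey',(205,177),z=.039))
for n,s in(("top",(400,166)),("scene",(230,196))): print(measure(*load(n,1),'green',s)[:3])
```

```text
(array([ 0.6284, -0.1845]), (53.113670349121094, 49.570777893066406), 7.587447643280029, np.float64(-22.759982814860557), 2067.5811333721504)
(array([ 0.6288, -0.185 ]), (49.65808868408203, 53.88785934448242), 35.458717346191406, np.float64(-23.986137318069755), 2060.9822813728824)
(array([ 0.6208, -0.1395]), (146.19757080078125, 177.68678283691406), 6.675316333770752)
(array([ 0.622, -0.139]), (152.5829315185547, 183.7299346923828), 6.496041297912598)
```

View pics/top1.png

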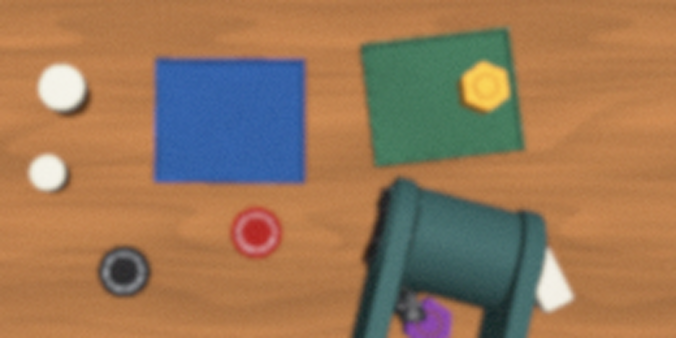

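Run:
```python
from rob import *
import cv2
h=np.array([.6285,-.1848]); n=np.array([-.1184,.993])
c=h+.056*n; print(go(c,.12,[36.8,-23.2])); wait(.3); print("cmd",c,"act",read_tool_pos())
lower(c,.009); wait(.2); print(read_tool_pos())
z=read_tool_pos()[2]
move_linear([*(h+.056*n),z+.0005],.03); wait(.3); e=read_tool_pos()[:2]-(h+.056*n); print("err mm",e*1e3)
r=move_linear([*(h+.048*n-e),z+.0005],.02,contact_N=6); wait(.2); p=read_tool_pos()[:2]; print(r,(p-h)@n,(p-h)@[n[1],-n[0]],read_wrist_force())
open_gripper(); move_linear([*p,.12],.25); go([.5278,.3243],.12,[60]); print(read_time_s())
for k in("top","scene"):
    g=grab_frame(k); np.savez(f"{k}2.npz",**g); f=g["frame"]
    f=f[125:205,350:450] if k=="top" else f[140:240,165:275]
    cv2.imwrite(f"pics/{k}2.png",cv2.resize(f[:,:,::-1],None,fx=5,fy=5,interpolation=cv2.INTER_CUBIC))
a=cv2.imread("pics/top2.png"); b=cv2.imread("pics/scene2.png"); b=cv2.resize(b,(440,400)); a=cv2.resize(a,(360,400)) 
cv2.imwrite("pics/both2.png",np.hstack([a,b]))
```

```text
-23.2
cmd [ 0.6218696 -0.129192 ] act [ 0.62138643 -0.12877696  0.12089468]
floor contact True z [ 0.6233 -0.1296  0.0102] want 0.009
[ 0.62329061 -0.12958003  0.01015613]
err mm [-0.42523448  0.15793652]
False 0.04785239837458038 0.0004059123098206841 [-0.29590905  0.63606701  0.08555431]
16.7917
```

View pics/both2.png

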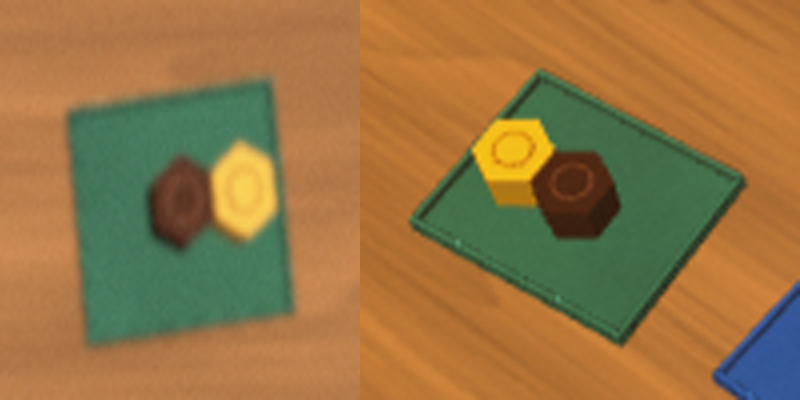

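The cakes look flush, honey at (243,190) and brown at (181,200) in the top half. Quick numeric check of their spacing and offset.

Run:
```python
from meas import *
np.set_printoptions(precision=4,suppress=True)
n=np.array([-.1184,.993]);t=np.array([.993,.1184])
R['brown']=((0,60,0),(20,255,140))+R['brown'][2:]
for v,sh,sb in(("top",(417,163),(400,165)),("scene",(203,178),(222,191))):
    f=load(v,2); H=measure(*f,'honey',sh,z=.039); 
    B=measure(*f,'brown',sb,z=.022)
    d=B[0]-H[0]; print(v,H[0],B[0],"n",d@n,"t",d@t,"hex",H[3],B[3],B[1],B[4])
g=load("scene",2); c=cv2.resize(g[0][150:215,175:245],None,fx=8,fy=8,interpolation=cv2.INTER_CUBIC)
# rectified top plane, 0.3 mm/px
K,T=g[1:]
P=np.array([[.56,-.08],[.70,-.08],[.70,-.24],[.56,-.24]])
w=np.c_[P,np.full(4,.039)]; q=(w-T[:3,3])@T[:3,:3]; px=np.c_[q[:,0]/-q[:,2]*K[0,0]+K[0,2],-q[:,1]/-q[:,2]*K[1,1]+K[1,2]]
M=cv2.getPerspectiveTransform(px.astype(np.float32),np.float32([[0,560],[0,0],[640,0],[640,560]]))
cv2.imwrite("pics/rect2.png",cv2.warpPerspective(g[0],M,(640,560),flags=cv2.INTER_CUBIC)[:,:,::-1])
```

```text
top [ 0.6288 -0.1874] [ 0.6218 -0.1451] n 0.042799997973413606 t -0.001961601935398453 hex -22.61169701553842 -3.110773747491826 (53.62637710571289, 72.13164520263672) 2772.7516239220276
scene [ 0.6294 -0.1876] [ 0.623  -0.1387] n 0.049343664521186166 t -0.0005293153568486058 hex -23.386241787669736 -23.931686475019298 (76.67598724365234, 54.73923110961914) 3240.9836443767417
```

View pics/rect2.png

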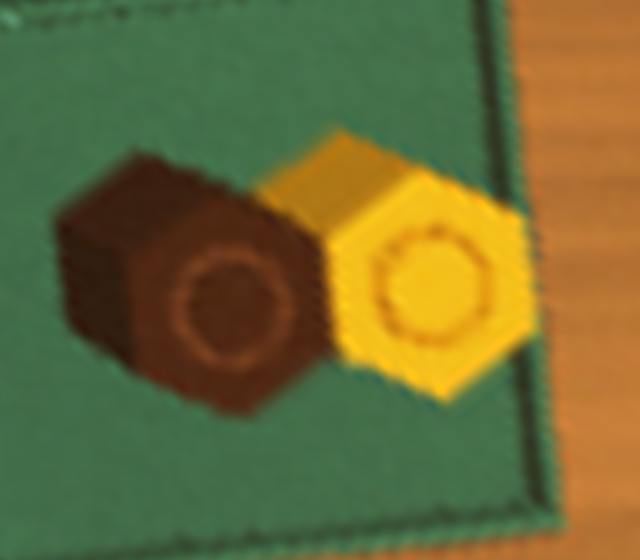

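Rectified from the scene view, the cakes share a full side: ring centres about 50.8 mm apart, lateral offset about 0.6 mm. On to the jar, then the tin.

Run:
```python
from rob import *
import cv2
pick([.5278,.3243],.012,[60],hi=.14)
c=tray(GREEN,2,57); go(c,.14,[6.8]); lower(c,.017); release(c,.13)
pick([.4585,.0835],-.001,[60],hi=.11)
g=grab_frame("scene"); cv2.imwrite("pics/s3.png",cv2.resize(g["frame"][90:290,165:425,::-1],None,fx=2.8,fy=2.8,interpolation=cv2.INTER_CUBIC))
```

```text
pick phi 60 w 39.2 after lift 39.3 t 19.0
floor contact True z [ 0.618  -0.0825  0.018 ] want 0.017
t 22.8
pick phi 60 w 58.6 after lift 58.6 t 25.3
```

View pics/s3.png

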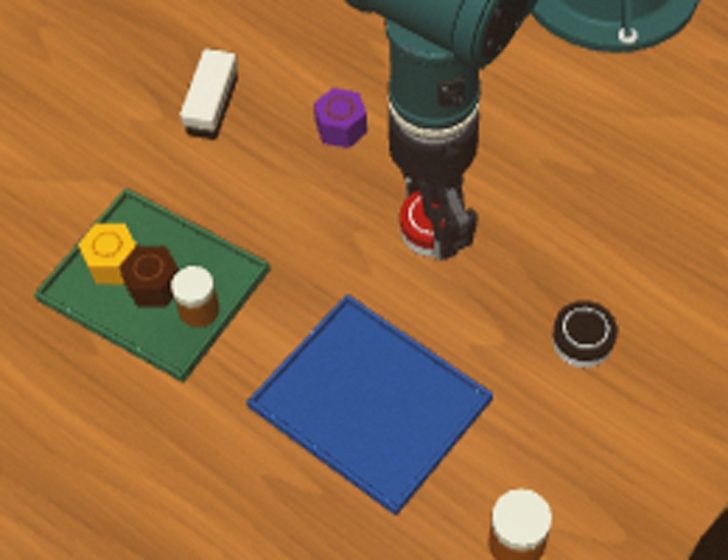

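The jar stands upright in green at (194,295), and the tin is held at (428,222). Placing the tin, then the brush.

Run:
```python
from rob import *
import cv2
c=tray(BLUE,0,-48); go(c,.11,[0]); lower(c,.004); release(c,.12)
pick([.416,-.2453],.012,[115.5],hi=.12)
c=tray(BLUE,0,50); go(c,.12,[90]); lower(c,.017); release(c,.15)
go([.35,.35],.25,[60]); print(read_time_s())
for k in("top","scene"):
    g=grab_frame(k); np.savez(f"{k}4.npz",**g); f=g["frame"]
    f=f[130:270,230:480] if k=="top" else f[90:290,165:425]
    cv2.imwrite(f"pics/{k}4.png",cv2.resize(f[:,:,::-1],None,fx=2.9,fy=2.9,interpolation=cv2.INTER_CUBIC))
```

```text
floor contact True z [0.5954 0.0668 0.0056] want 0.004
t 28.3
pick phi 295.5 w 37.1 after lift 37.5 t 31.4
floor contact True z [0.5949 0.1649 0.0179] want 0.017
t 35.2
37.0833
```

View pics/scene4.png

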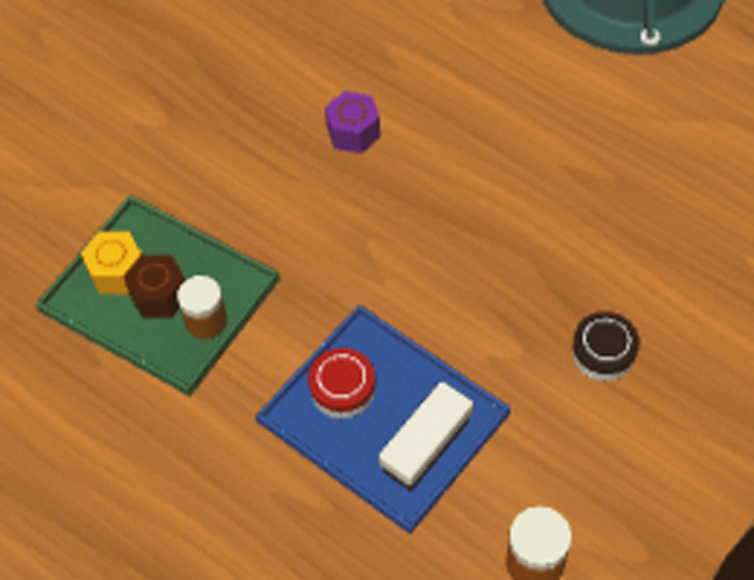

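View pics/top4.png

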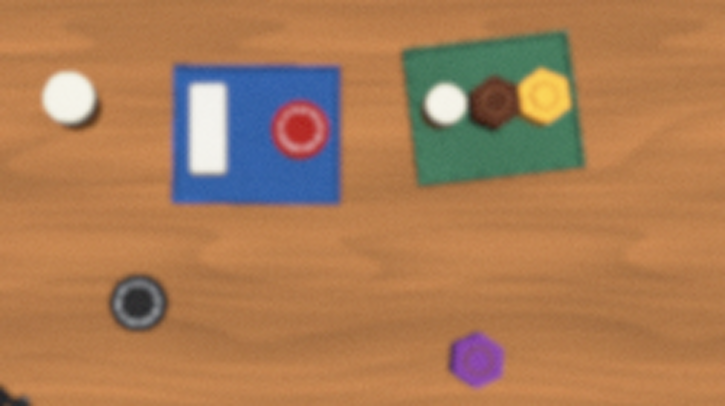

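Everything is in place: tin and brush in blue, cakes and jar in green, bystanders unmoved. A last numeric check that the cakes weren't disturbed, then I'll hand in.

Run:
```python
from meas import *
a,b=load("scene",2)[0].astype(int),load("scene",4)[0].astype(int)
m=np.abs(a-b).max(2)
print("honey/brown-left diff",m[165:195,190:220].max())
for v,s in(("top",(417,163)),("scene",(203,178))):
    for i in(2,4): H=measure(*load(v,i),'honey',s,z=.039); print(v,i,H[0],H[3])
from workcell import *
if m[165:195,190:220].max()<25: sign_off(); print("signed",read_time_s())
```

```text
honey/brown-left diff 8
top 2 [ 0.62876666 -0.18740194] -22.61169701553842
top 4 [ 0.6287445  -0.18739439] -22.898538105969262
scene 2 [ 0.62937345 -0.1876317 ] -23.386241787669736
scene 4 [ 0.62932898 -0.18762714] -23.34756186162097
the job is handed in; nothing more can be done
the job is handed in; nothing more can be done
```

Both kits are packed and the job is handed in, at about 37 s on the robot's clock. I placed the honey cake first, then pushed the brown cake flush against it. The amber jar, red tin and brush followed.

**Last checks:**
- **Wax cakes:** their centres are about 50.8 mm apart by the ring centres in the rectified scene view, with about 0.6 mm sideways offset. The honey cake had not moved since the brown one was set against it.
- **Everything else:** the final pictures show the jar upright, the tin lid up and the brush on its bristles. Each was lowered until it touched the tray floor.
- **Left alone:** the black tin, the purple cake and the larger jar look untouched in the final pictures. The clogs were outside the last crops, and I never worked near them.

**Disagreements:**
- **Cake spacing:** the colour mask in the top view gave 42.8 mm, because it took in other dark pixels. I did not use that number; the scene-view mask gave 49.3 mm.
- **Floor contact:** it came 1–2 mm higher than commanded each time, which I took to be arm lag and calibration error.

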